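Fetch the spice jar from the sliding-door case

TASK

The spice jar stands behind one of the two sliding glass doors of the wooden case. Slide that door all the way past the other one, take the jar out and stand it upright near the middle of the marble board, keeping it upright on the way; then slide the same door fully shut again. Leave the sugar tin where it stands, and the door in front of it as you found it.

Things in the scene. Friction and masses are not known exactly. Their poses are not given: they have to be found in the camera images.
- case: Wooden case, fixed, 372 wide (y) x 240 deep x 256 mm high, turned so that its front faces to the robot's left. Origin: underside, on its middle plane; x from its front to its back, y along its width towards its end away from the robot, z up. Low glazed front with two sliding doors, taller rear part with an open niche. Inner floor 20 mm above the origin. Half y > 0 lies behind the far door, y < 0 behind the near one.
- slope_foot (a point): Middle of the lower edge of the glazed front, 100 mm in front of the case's origin and 72 mm above it; axes as case. From here the front rises to the back at 30 degrees from level, over 175 mm, inside width 340 mm. A door slid all the way bares its half from 20 to 170 mm off the middle plane.
- rear_edge (a point): Middle of the lower front edge of the case's top board (rear part), 58 mm behind the case's origin, 244 mm above it. It overhangs so that a gripper pointing straight down has no room over the jar; tilted about 30 degrees (pointing down and to the back, square to the slope) it has.
- far_door (a joint): Travel in m of the far glass door (runs in the outer track, upper face 13 mm above the slope): 0 = shut, grows as it slides to case -y, towards the robot, over the near door, end stop at 0.15. Light, about 1.5 N of friction; stays where it is left. May start up to 0.025 open.
- near_door (a joint): Travel in m of the near glass door, the one closer to the robot (runs in the inner track, upper face 6 mm above the slope): 0 = shut, grows as it slides to case +y, away from the robot, behind the far door, end stop at 0.15. Friction as the far one. May start up to 0.025 open.
- far_door_grip (a point): Where to take the far door, inside its aluminium grip: a fin on a tab at the door's lower edge, in front of the case, square to the slope, 16 mm thick (along case y), 36 mm long up the slope. The point lies 14 mm below the fin's top face; the 22 mm wide tab begins 21 mm below the point. At case y = 120 mm minus the travel. Axes as case.
- near_door_grip (a point): The same point of the near door's grip; at case y = -120 mm plus the travel; the tab under it begins 28 mm below this point.
- spice_jar: Slim round spice jar with a screw cap, 45 mm diameter, 106 mm high, about 0.11 kg, loose, upright in one half of the case, 88 to 102 mm off its middle plane, its top some 5 mm under the doors. Origin: centre of its underside; z up. The straight cap fills the top 21 mm (44.6 mm diameter).
- sugar_tin: Squat round sugar tin with a wooden knobbed lid, 72 mm diameter, 95 mm high, loose, standing in the other half of the case. Origin: centre of its underside.
- board: Marble serving board lying flat, fixed, 260 x 200 x 11 mm, with a hand slot near one end. Origin: centre of its underside; x along the 260 mm side, z up; its top is 11 mm above the origin. A teaspoon (11 mm high) lies on it along its +y edge, 72 mm from the middle line.

How it is judged (in metres and radians):
On the way, in this order (a step that is already met when the one before it is completed fails the run):
1. the door in front of the spice jar is slid open by at least 120 mm (((y of sugar_tin in the frame of case below 0 m and value of joint far_door above 0.12 m) or (y of sugar_tin in the frame of case above 0 m and value of joint near_door above 0.12 m))), for 0.2 s.
2. the spice jar stands upright and released near the middle of the marble board (x of spice_jar in the frame of board between -0.09 and 0.09 m and y of spice_jar in the frame of board between -0.075 and 0.075 m and z of spice_jar in the frame of board between 0.007 and 0.017 m and angle between spice_jar's own z axis and vertical below 0.1 rad and contact force between the fingers and spice_jar below 0.1 N and linear speed of spice_jar below 0.02 m/s), for 0.2 s.
At the end, for the whole second after the job is handed in: The spice jar stands upright (within 0.1 rad), released and at rest on the marble board, its centre within 90 mm along and 75 mm across of the board's centre, and the door behind which it stood is shut to within 8 mm; the tin is still in its half of the case (all of step 2 and ((y of sugar_tin in the frame of case below 0 m and value of joint far_door below 0.008 m) or (y of sugar_tin in the frame of case above 0 m and value of joint near_door below 0.008 m))); the robot touches nothing.
It fails at once if the spice jar is tipped by more than 0.6 rad (angle between spice_jar's own z axis and vertical above 0.6 rad).
It fails at once if the sugar tin is shifted by more than 20 mm (distance of sugar_tin from where it was at the start of the episode above 0.02 m).
It fails at once if the door in front of the sugar tin is moved by more than 12 mm ((y of sugar_tin in the frame of case above 0 m and distance of far_door_grip from where it was at the start of the episode above 0.012 m) or (y of sugar_tin in the frame of case below 0 m and distance of near_door_grip from where it was at the start of the episode above 0.012 m)).
It also fails if it takes over 69 s, if anything falls off the work surface, if the arm or the gripper's body presses on something with over 40 N, if the wrist force passes 120 N, or if a joint passes its speed limit or range.

ROBOT

A 6-joint arm with a two-finger parallel gripper is mounted at the origin on a cart in front of the work surface, level with it; the furniture and walls round the work are solid. World frame = base frame: x ahead of the robot, y to its left, z up, the work surface at z = 0. Lengths are in m, angles in degrees, forces in N, time in s.
With the tool pointing down it reaches from about 0.4 to 0.825 m from the base axis. Payload 7 kg.
Tool frame: the origin (TCP) lies between the finger pads; the fingertips stand 19 mm ahead of it and the grasp point (between the pads) is the TCP; y points along the fingers, z is the direction in which the jaws open and shut, and the axes are right-handed (so a half turn about y gives the same grasp; the last joint's range is limited). The gripper opens to 88 mm and grips with 3 to 60 N. Pads are 19 mm wide; open, the fingers measure 130 mm over their backs; the gripper's body (78 mm by 193 mm) begins 47 mm behind the grasp point.
Start: joints at [87.496, 20.546, 0.682, 0, -70.136, -16.507], TCP at [0.22, 0.638, 0.246] pointing down, gripper open.
Joint ranges: [-176.03, 176.03], [-82.01, 121.73], [-58.28, 71.71], [-173.87, 95.51], [-174.79, -0.11], [-173.66, 173.66]. Speed limits (degrees/s): [136.94, 136.94, 172.46, 180, 180, 180].

INTERFACE

Orientations are given as a 3x3 rotation matrix whose columns are the frame's x, y, z axes.
In Python, from plant import arm gives the robot as it stands.
- The arm moves only by the shell command python3 -m inch 'ROWS' [FORCE]. ROWS is JSON, one flat list of numbers, 7 for each row, row after row: the shift along the tool's x, y, z in m, then the turn, a rotation vector about the tool's x, y, z in degrees, then the opening, from 0 (shut) to 1 (fully open). In form: [x, y, z, wx, wy, wz, grip, x, y, z, wx, wy, wz, grip, ...]. A call has 1 to 5 rows; each row shifts and turns the commanded pose from where the row before left it, along the tool's axes as they then stand; what a row does not reach is not made up. A row lasts 1/10 s, in which the tool goes at most 50 mm and 8.59 degrees, less where a joint would pass 70% of its speed; a pose out of reach is approached as far as the arm can. A call is refused whole if a number of a shift passes 0.05 or a number of a turn 8.59, either way. A call with a gripper value outside its range is refused whole. The fingers move at their own pace and stop on an object; FORCE is the grip in N (left out, the last holds). Time passes only in rows, so rows that do not move let the fingers close. It gives the time, the measured TCP pose, the force and the opening at its end, in the units of the state.
- arm.get_state(): the state, without advancing time (a new reading comes with each control period).
- arm.camera(name): name is "side" or "top"; returns a dict with "pixels" (400x640x3 uint8, blue, green, red), "z_map" (400x640 float32, m along the optical axis (not along the pixel's ray), 0 where there is no reading), "fx", "fy", "cx", "cy" (pixels), "R" (3x3) and "t" (3): a world point X has camera coordinates R X + t. Camera axes: x right, y down, z forward; pixel columns grow to the right and rows downward; lengths in m; the calibration is good to about 2 mm. A picture is of the moment at which its call begins.
- arm.finish_job(): hands the job in, once; it reports no verdict.
The state is a dict: "clock": time; "joints": joint angles; "joint_vel": joint speeds; "effort": joint torques, N m; "ee_pos": TCP position; "ee_rot": TCP orientation; "contact_force": force on the tool from outside, world axes, zero at the start; "torque": the same for the moment, N m; "width": finger opening in m.
Only numpy, scipy, OpenCV 4.12 (cv2) and the standard library are available. Lean on these libraries where they do the work, as an engineer would, in place of code of your own. Each camera call takes 0.05 s, during which the arm holds its last target.

## Working session

There is one attempt and no reset: what is moved stays moved. The work goes in short steps, Python scripts to look and compute and a shell command to move; the robot and the scene stay as the last step left them, time stands still between calls to the robot, and variables do not carry over. Pictures are saved under pics/ and viewed, and the job is handed in when it is done.

```bash
ls; mkdir -p pics
python3 - <<'E'
from plant import arm
import cv2,numpy as np
s=arm.get_state()
for k,v in s.items(): print(k,np.round(v,4).tolist())
for n in("side","top"):
    c=arm.camera(n); cv2.imwrite(f"pics/{n}0.png",c["pixels"]); np.savez(f"{n}0.npz",**c)
    print(n,c["fx"],c["cx"],c["cy"],(-c["R"].T@c["t"]).round(3),c["R"].round(3).tolist())
E
```

```text
pics
clock 0.0
joints [87.4955, 20.5893, 0.6338, -0.0208, -70.1351, -16.5069]
joint_vel [0.0513, 0.0605, -0.0223, -0.0671, 0.017, 0.0292]
effort [-0.001, -58.2711, 29.3067, 6.9976, 0.007, -0.0002]
ee_pos [0.2198, 0.6377, 0.2446]
ee_rot [[-0.9454, -0.0004, -0.3259], [0.3259, -0.0016, -0.9454], [-0.0001, -1.0, 0.0016]]
contact_force [-0.7631, 0.1855, 0.6246]
torque [0.014, -0.0207, 0.0104]
width 0.0878
side 457.9316932702196 324.5758531587028 201.70935885921418 [0.933 0.867 0.77 ] [[-0.886, 0.463, -0.025], [0.282, 0.496, -0.821], [-0.368, -0.735, -0.57]]
top 432.72173209548055 322.4953489407966 204.102596989752 [0.38  0.101 1.175] [[-0.003, -1.0, 0.011], [-0.985, 0.001, -0.171], [0.171, -0.011, -0.985]]
```

View pics/side0.png

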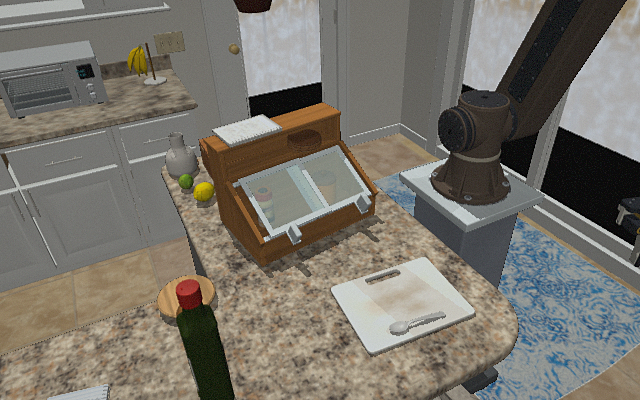

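View pics/top0.png

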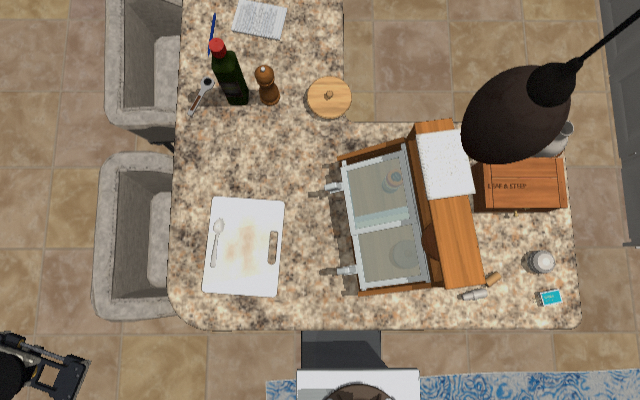

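```bash
cat > h.py <<'E'
import numpy as np
def load(n): return np.load(n)
def pt(c,u,v,z):  # depth
    p=np.array([(u-c["cx"])/c["fx"]*z,(v-c["cy"])/c["fy"]*z,z]); return c["R"].T@(p-c["t"])
def ray(c,u,v,h):
    o=-c["R"].T@c["t"]; d=c["R"].T@np.array([(u-c["cx"])/c["fx"],(v-c["cy"])/c["fy"],1]); return o+d*(h-o[2])/d[2]
def proj(c,X):
    p=c["R"]@np.asarray(X)+c["t"]; return np.array([c["fx"]*p[0]/p[2]+c["cx"],c["fy"]*p[1]/p[2]+c["cy"]])
E
python3 - <<'E'
import cv2
a=cv2.imread("pics/side0.png")[90:270,190:390]; b=cv2.imread("pics/top0.png")[110:305,310:495]
cv2.imwrite("pics/s0z.png",cv2.resize(a,None,fx=3.3,fy=3.3,interpolation=2)[:600])
cv2.imwrite("pics/t0z.png",cv2.resize(b,None,fx=3,fy=3,interpolation=2))
E
```

```text
(no output)
```

View pics/s0z.png

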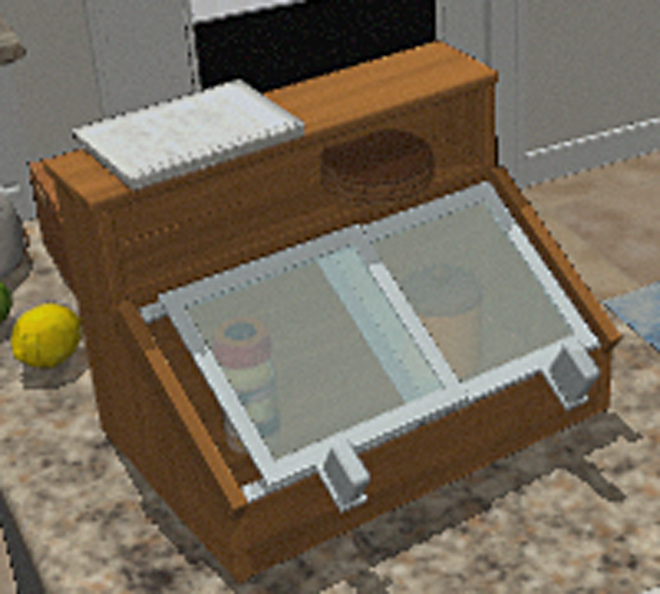

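View pics/t0z.png

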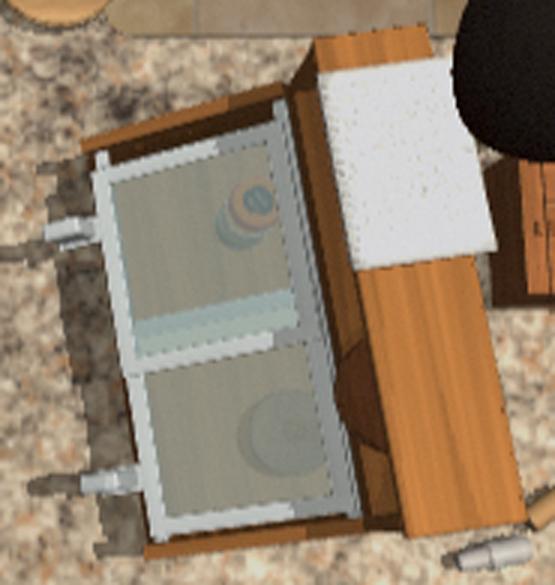

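Run:
```python
from h import *
c=load("top0.npz"); s=load("side0.npz")
P=[ray(c,u,v,.256) for u,v in [(446.3,289.3),(485.3,282.3),(414.7,123.3),(452.7,119)]]
for p in P: print(p.round(4))
print("dir",np.degrees(np.arctan2(*( (P[2]-P[0])[[1,0]]))),np.linalg.norm(P[2]-P[0]), np.degrees(np.arctan2(*( (P[3]-P[1])[[1,0]]))))
S=[ray(s,190+u/3.3,90+v/3.3,.256) for u,v in [(106,204),(33,165),(440,42),(496,75)]]
for p in S: print('side',p.round(4))
# board corners by mask
import cv2
for n,cc in(("top",c),("side",s)):
    im=cc["pixels"]; z=cc["z_map"]
    v,u=np.mgrid[:400,:640]; 
    m=(im.min(2)>(150))&(z>0)
    X=((np.dstack([(u-cc["cx"])/cc["fx"]*z,(v-cc["cy"])/cc["fy"]*z,z])-cc["t"])@cc["R"])
    m&=(X[...,2]<.03)&(X[...,2]>-.02)&(X[...,1]>.2)
    m=cv2.morphologyEx(m.astype(np.uint8),cv2.MORPH_CLOSE,np.ones((9,9)))
    k,l,st,_=cv2.connectedComponentsWithStats(m); i=1+np.argmax(st[1:,4])
    print(n,st[i],np.median(X[l==i],0).round(4))
    cnt=max(cv2.findContours((l==i).astype(np.uint8),0,1)[0],key=cv2.contourArea)[:,0]
    W=np.array([ray(cc,a,b,.011)[:2] for a,b in cnt],np.float32)
    r=cv2.minAreaRect(W*1000); print(r); 
    w=cc["pixels"]
```

```text
[ 0.3584 -0.1673  0.256 ]
[ 0.3726 -0.2501  0.256 ]
[ 0.7225 -0.1154  0.256 ]
[ 0.7327 -0.2012  0.256 ]
dir 8.108770390327766 0.3677352162622631 7.7487728654256145
side [ 0.7166 -0.098   0.256 ]
side [ 0.7462 -0.1856  0.256 ]
side [ 0.3753 -0.2365  0.256 ]
side [ 0.3675 -0.1511  0.256 ]
top [  169   117   114   212 12864] [0.498  0.3252 0.0056]
((544.2115478515625, 344.5398254394531), (292.5234680175781, 576.2610473632812), 89.51624298095703)
side [ 319  251  168  132 8782] [0.4774 0.3213 0.0088]
((470.770751953125, 314.2750549316406), (400.33349609375, 233.90672302246094), 1.827309012413025)
```

Run:
```python
from h import *
import cv2
for n in("top","side"):
    cc=load(n+"0.npz"); z=cc["z_map"]; v,u=np.mgrid[:400,:640]
    X=((np.dstack([(u-cc["cx"])/cc["fx"]*z,(v-cc["cy"])/cc["fy"]*z,z])-cc["t"])@cc["R"])
    hsv=cv2.cvtColor(cc["pixels"],cv2.COLOR_BGR2HSV)
    m=(z>0)&(abs(X[...,2]-.258)<.006)&(X[...,1]<0)&(X[...,1]>-.3)&(X[...,0]>.3)&(X[...,0]<.8)
    k,l,st,_=cv2.connectedComponentsWithStats(m.astype(np.uint8)); i=1+np.argmax(st[1:,4])
    print(n,st[i],np.median(X[l==i],0).round(4))
    W=X[l==i][:,:2].astype(np.float32)*1000
    print(cv2.minAreaRect(W),cv2.boxPoints(cv2.minAreaRect(W)).round().tolist())
    # slope frames/fins: crop heights
    m=(z>0)&(X[...,0]>.3)&(X[...,0]<.8)&(X[...,1]>-.03)&(X[...,1]<.2)&(X[...,2]>.03)&(hsv[...,1]<60)
    np.save(n+"X.npy",X)
    for q in [(hsv.shape)]:pass
    k,l,st,ce=cv2.connectedComponentsWithStats(m.astype(np.uint8))
    for j in range(1,k):
        if st[j,4]>15: print(st[j],X[l==j].min(0).round(3),X[l==j].max(0).round(3))
B=load("top0.npz")
P=[ray(B,*p,.011) for p in [(210,197),(285,200),(278,296),(202,293)]]
print(np.round(P,3),np.mean(P,0))
```

```text
top [ 427  189   59  101 3664] [ 0.4572 -0.1944  0.2555]
((464.57421875, -193.78939819335938), (205.07655334472656, 90.52430725097656), 9.06107234954834) [[356.0, -165.0], [370.0, -255.0], [573.0, -222.0], [559.0, -133.0]]
[ 324  159   48  132 3044] [ 0.353 -0.03   0.035] [0.697 0.085 0.128]
side [ 203  102  138   50 1398] [ 0.5055 -0.1718  0.2552]
((548.3609619140625, -177.81321716308594), (373.8515319824219, 108.92623138427734), 5.619122505187988) [[357.0, -142.0], [368.0, -250.0], [740.0, -214.0], [729.0, -105.0]]
[ 254  183  118   62 3164] [ 0.352 -0.03   0.032] [0.684 0.092 0.13 ]
[[0.602 0.396 0.011]
 [0.594 0.191 0.011]
 [0.337 0.206 0.011]
 [0.345 0.406 0.011]] [0.4694152  0.29958346 0.011     ]
```

Run:
```python
from h import *
import cv2
c=load("top0.npz"); s=load("side0.npz")
a=np.radians(8.0); R=np.array([[np.sin(a),np.cos(a)],[-np.cos(a),np.sin(a)]]) # cols: case x, case y
def put(im,cam,off,sc,O,col):
    def w(x,y,z): return np.r_[O+R@[x,y],z]
    L=[[(.058,-.186,.256),(.058,.186,.256),(.14,.186,.256),(.14,-.186,.256),(.058,-.186,.256)],
       [(-.1,-.186,.072),(-.1,.186,.072),(-.1,.186,0),(-.1,-.186,0),(-.1,-.186,.072)],
       [(-.1,-.17,.072),(-.1+.1516,-.17,.1595),(-.1+.1516,.17,.1595),(-.1,.17,.072)]]
    for l in L:
        q=np.array([(proj(cam,w(*p))-off)*sc for p in l]).round().astype(int)
        cv2.polylines(im,[q],False,col,1)
P0=np.array([.3584,-.1673]);P2=np.array([.7225,-.1154])
O=(P0+P2)/2-R@[.058,0]; print(O)
for n,cam,off,(h,w) in (("t",c,(310,110),(195,185)),("s",s,(190,90),(180,200))):
    im=cam["pixels"][off[1]:off[1]+h,off[0]:off[0]+w]; im=cv2.resize(im,None,fx=3,fy=3,interpolation=2)
    put(im,cam,np.array(off)-.5/3*0,3,O,(255,0,255)); cv2.imwrite(f"pics/{n}1.png",im)
```

```text
[ 0.53237796 -0.08391445]
```

View pics/t1.png

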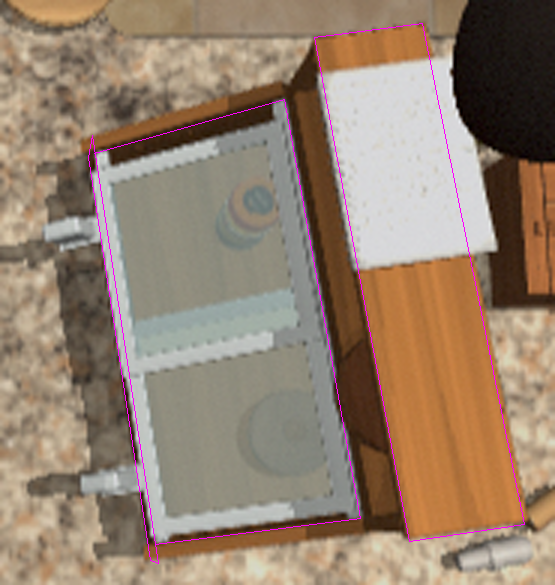

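View pics/s1.png

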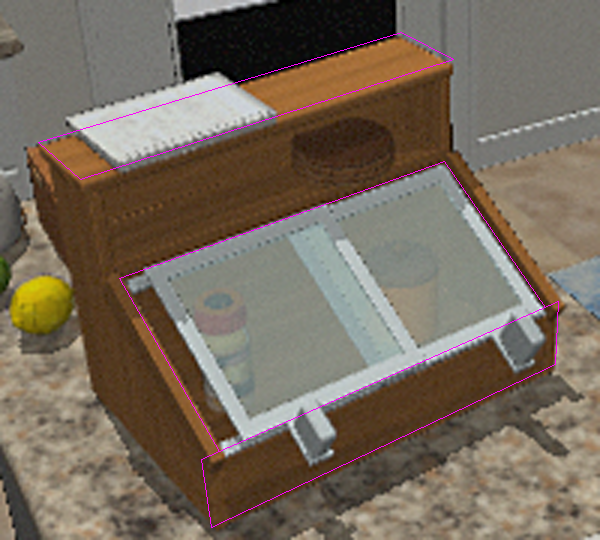

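Run:
```python
from h import *
import cv2
c=load("top0.npz"); s=load("side0.npz")
T=[]
for cam,(u,v) in ((c,(335,187)),(s,(295,233))):
    im=cam["pixels"][v-16:v+16,u-20:u+20]; im=cv2.resize(im,None,fx=10,fy=10,interpolation=0)
    for k in range(0,40,5): cv2.putText(im,str(u-20+k),(k*10,10),0,.35,(0,0,255),1); cv2.line(im,(k*10,0),(k*10,320),(0,0,255),1) 
    for k in range(0,32,5): cv2.putText(im,str(v-16+k),(0,k*10+10),0,.35,(0,255,0),1); cv2.line(im,(0,k*10),(400,k*10),(0,255,0),1)
    T.append(im)
cv2.imwrite("pics/fin.png",np.hstack(T))
a=np.radians(8.0); R3=np.array([[np.sin(a),np.cos(a),0],[-np.cos(a),np.sin(a),0],[0,0,1]]); O=np.array([.532,-.084,0])
# points in slope coords relative to foot
for n in("top","side"):
    X=np.load(n+"X.npy"); z=load(n+"0.npz")["z_map"]
    Q=(X-O)@R3-[-.1,0,.072]
    u_=Q[...,0]*np.cos(np.pi/6)+Q[...,2]*.5; n_=-Q[...,0]*.5+Q[...,2]*np.cos(np.pi/6); y=Q[...,1]
    m=(z>0)&(n_>.02)&(n_<.08)&(u_<.03)&(u_>-.08)&(abs(y)<.17)
    for sg in(1,-1):
        k=m&(y*sg>.05); print(n,sg,k.sum(),"u",np.percentile(u_[k],[2,50,98]).round(3),"n",np.percentile(n_[k],[2,50,98]).round(3),"y",np.percentile(y[k],[2,50,98]).round(3))
```

```text
top 1 120 u [-0.037 -0.016 -0.004] n [0.022 0.047 0.051] y [0.092 0.099 0.108]
top -1 111 u [-0.036 -0.013 -0.004] n [0.024 0.047 0.052] y [-0.121 -0.113 -0.106]
side 1 167 u [-0.042 -0.027 -0.008] n [0.021 0.046 0.052] y [0.097 0.109 0.112]
side -1 150 u [-0.042 -0.027 -0.009] n [0.021 0.044 0.052] y [-0.118 -0.105 -0.102]
```

View pics/fin.png

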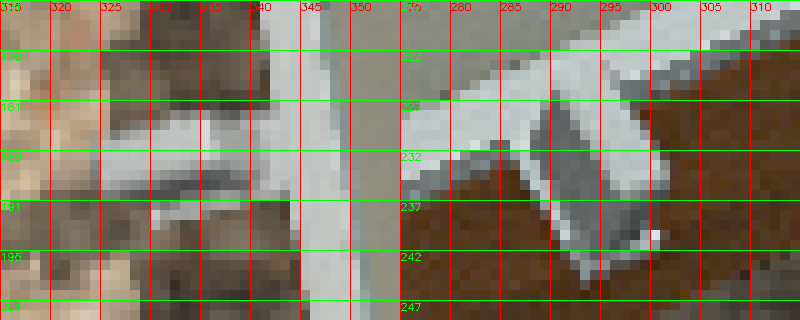

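```bash
cat >> h.py <<'E'
from scipy.spatial.transform import Rotation as Ro
A=np.radians(8.0); R3=np.array([[np.sin(A),np.cos(A),0],[-np.cos(A),np.sin(A),0],[0,0,1]]); O=np.array([.532,-.084,0])
c30=np.cos(np.pi/6)
def case(x,y,z): return O+R3@[x,y,z]
def slope(u,n,y): return case(-.1+u*c30-n*.5,y,.072+u*.5+n*c30)
def toslope(X):
    q=R3.T@(np.asarray(X)-O)-[-.1,0,.072]; return np.round([q[0]*c30+q[2]*.5,-q[0]*.5+q[2]*c30,q[1]],4)
def tilt(deg,yaw=None):  # fingers tilted by deg from down towards case back; tool z = -case y
    M=R3 if yaw is None else np.array([[np.sin(yaw),np.cos(yaw),0],[-np.cos(yaw),np.sin(yaw),0],[0,0,1]])
    t=np.radians(deg); y=M@[np.sin(t),0,-np.cos(t)]; z=-M[:,1]; return np.column_stack([np.cross(y,z),y,z])
def plan(P,M,n):
    from plant import arm
    s=arm.get_state(); p=np.array(s["ee_pos"]); r=np.array(s["ee_rot"]); W=Ro.from_matrix(r.T@M).as_rotvec()
    print("t",s["clock"],"p",p.round(4),"F",np.round(s["contact_force"],1),"w",round(float(s["width"]),4),"J",np.round(s["joints"],0))
    print("turn",np.degrees(W).round(2),"shift tool",(r.T@(P-p)).round(4),"dist",np.linalg.norm(P-p).round(3))
    if n:
        d=(P-p)/n; out=[]
        for i in range(n):
            out.append(np.r_[(r.T@d).round(4),np.degrees(W/n).round(2)].tolist()); r=r@Ro.from_rotvec(W/n).as_matrix()
        for o in out: print(o)
E
python3 - <<'E'
from h import *
plan(slope(-.024,.126,.102)+[0,0,.1],tilt(30),12)
E
```

```text
t 0.1 p [0.2198 0.6378 0.2447] F [ 0.2 -0.   0.1] w 0.0874 J [ 87.  21.   1.  -0. -70. -17.]
turn [16.4  61.5  26.83] shift tool [-0.5377 -0.0237  0.3707] dist 0.654
[-0.0448, -0.002, 0.0309, 1.37, 5.12, 2.24]
[-0.0474, 0.0005, 0.0268, 1.37, 5.12, 2.24]
[-0.0496, 0.003, 0.0224, 1.37, 5.12, 2.24]
[-0.0512, 0.0054, 0.0178, 1.37, 5.12, 2.24]
[-0.0523, 0.0078, 0.013, 1.37, 5.12, 2.24]
[-0.0529, 0.0101, 0.0081, 1.37, 5.12, 2.24]
[-0.053, 0.0123, 0.0031, 1.37, 5.12, 2.24]
[-0.0525, 0.0144, -0.002, 1.37, 5.12, 2.24]
[-0.0515, 0.0163, -0.007, 1.37, 5.12, 2.24]
[-0.05, 0.0181, -0.0119, 1.37, 5.12, 2.24]
[-0.0479, 0.0197, -0.0168, 1.37, 5.12, 2.24]
[-0.0454, 0.021, -0.0214, 1.37, 5.12, 2.24]
```

```bash
python3 -m inch '[-0.035,-0.001,0.023,1.0,4,1.7,0.8,-0.035,0,0.023,1.0,4,1.7,0.8,-0.036,0.001,0.02,1.0,4,1.7,0.8,-0.037,0.002,0.017,1.0,4,1.7,0.8,-0.038,0.004,0.014,1,4,1.7,0.8]'
python3 -m inch '[-0.038,0.004,0.012,1.0,4,1.7,0.8,-0.039,0.006,0.009,1.0,4,1.7,0.8,-0.039,0.008,0.006,1.0,4,1.7,0.8,-0.039,0.009,0.004,1.0,4,1.7,0.8,-0.039,0.01,0,1,4,1.7,0.8]'
python3 - <<'E'
from h import *
plan(slope(-.024,.126,.102)+[0,0,.06],tilt(30),7)
E
```

```text
clock: 0.6
ee_pos: [0.3384, 0.4674, 0.2535]
ee_rot: [[-0.768, 0.087, -0.635], [0.62, -0.148, -0.77], [-0.161, -0.985, 0.06]]
contact_force: [0.0, 0.1, 0.1]
width: 0.0702
clock: 1.1
ee_pos: [0.4496, 0.3001, 0.2637]
ee_rot: [[-0.487, 0.115, -0.866], [0.81, -0.312, -0.497], [-0.327, -0.943, 0.059]]
contact_force: [0.5, 0.4, -0.4]
width: 0.07
t 1.1 p [0.4496 0.3001 0.2637] F [ 0.5  0.4 -0.4] w 0.07 J [ 64.  12. -18.  14. -75. -39.]
turn [ 6.05 21.31 10.1 ] shift tool [-0.2178  0.1093 -0.0452] dist 0.248
[-0.0311, 0.0156, -0.0065, 0.86, 3.04, 1.44]
[-0.0303, 0.0163, -0.0083, 0.86, 3.04, 1.44]
[-0.0294, 0.0169, -0.0102, 0.86, 3.04, 1.44]
[-0.0284, 0.0174, -0.012, 0.86, 3.04, 1.44]
[-0.0273, 0.018, -0.0137, 0.86, 3.04, 1.44]
[-0.026, 0.0184, -0.0154, 0.86, 3.04, 1.44]
[-0.0247, 0.0188, -0.017, 0.86, 3.04, 1.44]
```

```bash
python3 -m inch '[-0.031,0.0155,-0.0065,0.86,3.04,1.44,0.5,-0.03,0.016,-0.008,0.86,3.04,1.44,0.5,-0.0295,0.017,-0.01,0.86,3.04,1.44,0.5,-0.0285,0.0175,-0.012,0.86,3.04,1.44,0.5,-0.0275,0.018,-0.0135,0.86,3.04,1.44,0.5]'
python3 -m inch '[-0.026,0.0185,-0.0155,0.86,3.04,1.44,0.5,-0.0245,0.019,-0.017,0.86,3.04,1.44,0.5,0,0,0,0,0,0,0.5]'
python3 - <<'E'
from h import *
plan(slope(-.024,.126,.102),tilt(30),3)
E
```

```text
clock: 1.6
ee_pos: [0.5622, 0.1664, 0.2386]
ee_rot: [[-0.23, 0.091, -0.969], [0.861, -0.445, -0.246], [-0.454, -0.891, 0.024]]
contact_force: [0.2, 0.5, 0.3]
width: 0.0444
clock: 1.9
ee_pos: [0.6076, 0.111, 0.2265]
ee_rot: [[-0.12, 0.066, -0.991], [0.857, -0.496, -0.137], [-0.501, -0.866, 0.003]]
contact_force: [0.3, -0.7, -1.3]
width: 0.0437
t 1.9 p [0.6076 0.111  0.2265] F [ 0.3 -0.7 -1.3] w 0.0437 J [ 42.  21. -18.  26. -71. -47.]
turn [-0.21  0.   -0.05] shift tool [ 0.0298  0.0491 -0.0002] dist 0.057
[0.0099, 0.0164, -0.0001, -0.07, 0.0, -0.02]
[0.0099, 0.0164, -0.0, -0.07, 0.0, -0.02]
[0.0099, 0.0164, -0.0, -0.07, 0.0, -0.02]
```

```bash
python3 -m inch '[0.0100,0.0165,0,0,0,0,0.5,0.01,0.0165,0,0,0,0,0.5,0.01,0.0165,0,0,0,0,0.5,0,0.025,0,0,0,0,0.5,0,0.025,0,0,0,0,0.5]'
python3 - <<'E'
from h import *
from plant import arm
import cv2
plan(slope(-.024,.038,.102),tilt(30),0)
print(toslope(arm.get_state()["ee_pos"]))
c=arm.camera("side"); cv2.imwrite("pics/s2.png",cv2.resize(c["pixels"][140:280,220:400],None,fx=3.5,fy=3.5))
c=arm.camera("top"); cv2.imwrite("pics/t2.png",cv2.resize(c["pixels"][100:300,260:440],None,fx=3,fy=3))
E
```

```text
clock: 2.4
ee_pos: [0.6101, 0.0912, 0.1266]
ee_rot: [[-0.125, 0.071, -0.99], [0.858, -0.493, -0.144], [-0.498, -0.867, 0.0]]
contact_force: [-0.0, 0.1, -0.9]
width: 0.0438
t 2.4 p [0.6101 0.0912 0.1266] F [-0.   0.1 -0.9] w 0.0438 J [ 40.  25. -26.  30. -59. -52.]
turn [0.12 0.24 0.13] shift tool [-0.003   0.0406 -0.0002] dist 0.041
[-0.0269  0.0786  0.1017]
```

View pics/s2.png

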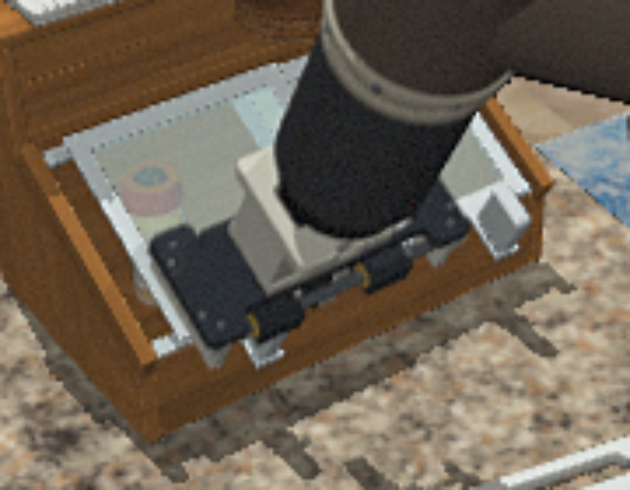

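View pics/t2.png

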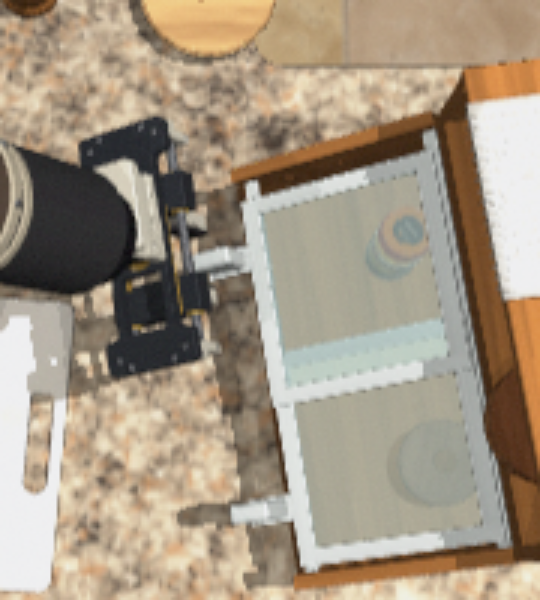

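```bash
python3 -m inch '[-0.0015,0.02,0,0,0,0,0.5,-0.0015,0.02,0,0,0,0,0.5,0,0,0,0,0,0,0.5]' 
python3 -m inch '[0,0,0,0,0,0,0.1,0,0,0,0,0,0,0.1,0,0,0,0,0,0,0.1,0,0,0,0,0,0,0.1]' 8
python3 - <<'E'
from h import *
from plant import arm
plan(slope(-.024,.038,.102),tilt(30),0)
print(toslope(arm.get_state()["ee_pos"]))
E
```

```text
clock: 2.8
ee_pos: [0.6125, 0.0674, 0.0935]
ee_rot: [[-0.124, 0.068, -0.99], [0.857, -0.495, -0.142], [-0.5, -0.866, 0.003]]
contact_force: [-0.4, 0.7, -0.1]
width: 0.044
clock: 3.2
ee_pos: [0.6138, 0.0692, 0.095]
ee_rot: [[-0.124, 0.072, -0.99], [0.858, -0.493, -0.143], [-0.498, -0.867, -0.001]]
contact_force: [4.0, -0.3, -0.3]
width: 0.0172
t 3.2 p [0.6138 0.0692 0.095 ] F [ 4.  -0.3 -0.3] w 0.0172 J [ 37.  27. -29.  33. -54. -53.]
turn [0.16 0.17 0.14] shift tool [0.0006 0.0021 0.0003] dist 0.002
[-0.0234  0.0401  0.1023]
```

```bash
python3 -m inch '[0,0,0.02,0,0,0,0.1,0,0,0.025,0,0,0,0.1,0,0,0.025,0,0,0,0.1,0,0,0.025,0,0,0,0.1,0,0,0.025,0,0,0,0.1]'
python3 -m inch '[0,0,0.005,0,0,0,0.1,0,0,0.003,0,0,0,0.1,0,0,0.003,0,0,0,0.1,0,0,0,0,0,0,0.1]'
python3 - <<'E'
from h import *
from plant import arm
plan(slope(-.024,.038,-.03),tilt(30),0)
print(toslope(arm.get_state()["ee_pos"]))
E
```

```text
clock: 3.7
ee_pos: [0.495, 0.0526, 0.095]
ee_rot: [[-0.124, 0.074, -0.99], [0.859, -0.491, -0.144], [-0.497, -0.868, -0.002]]
contact_force: [1.8, 4.8, 1.9]
width: 0.0157
clock: 4.1
ee_pos: [0.4855, 0.0509, 0.0949]
ee_rot: [[-0.124, 0.073, -0.99], [0.858, -0.492, -0.144], [-0.498, -0.867, -0.002]]
contact_force: [3.8, 2.0, 3.2]
width: 0.016
t 4.1 p [0.4855 0.0509 0.0949] F [3.8 2.  3.2] w 0.016 J [ 45.  18. -45.  31. -51. -62.]
turn [0.24 0.18 0.14] shift tool [0.0008 0.0019 0.0027] dist 0.003
[-0.0232  0.0399 -0.0273]
```

```bash
python3 -m inch '[0,0,0.003,0,0,0,0.1,0,0,0.002,0,0,0,0.1,0,0,0,0,0,0,0.1]'
python3 -m inch '[0,0,0,0,0,0,0.45,0,0,0,0,0,0,0.45,0,0,0,0,0,0,0.45]'
python3 - <<'E'
from h import *
from plant import arm
import cv2
print(toslope(arm.get_state()["ee_pos"]))
c=arm.camera("side"); cv2.imwrite("pics/s3.png",cv2.resize(c["pixels"][90:280,190:400],None,fx=3,fy=3)); np.savez("side1.npz",**c)
c=arm.camera("top"); cv2.imwrite("pics/t3.png",cv2.resize(c["pixels"][100:300,260:460],None,fx=3,fy=3)); np.savez("top1.npz",**c)
E
```

```text
clock: 4.4
ee_pos: [0.4815, 0.0504, 0.0949]
ee_rot: [[-0.124, 0.074, -0.99], [0.858, -0.492, -0.144], [-0.498, -0.867, -0.003]]
contact_force: [17.2, -6.9, -4.5]
width: 0.0239
clock: 4.7
ee_pos: [0.4787, 0.0487, 0.0942]
ee_rot: [[-0.123, 0.07, -0.99], [0.858, -0.494, -0.142], [-0.499, -0.867, 0.001]]
contact_force: [-1.4, -0.0, 0.7]
width: 0.0381
[-0.0226  0.0386 -0.0343]
```

View pics/s3.png

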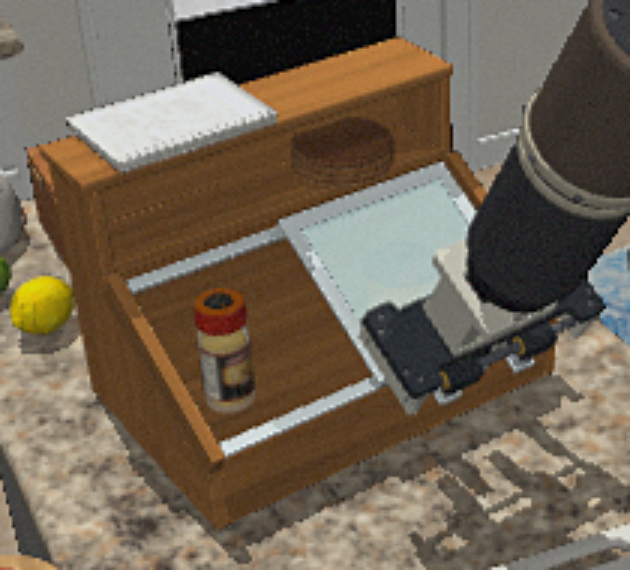

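View pics/t3.png

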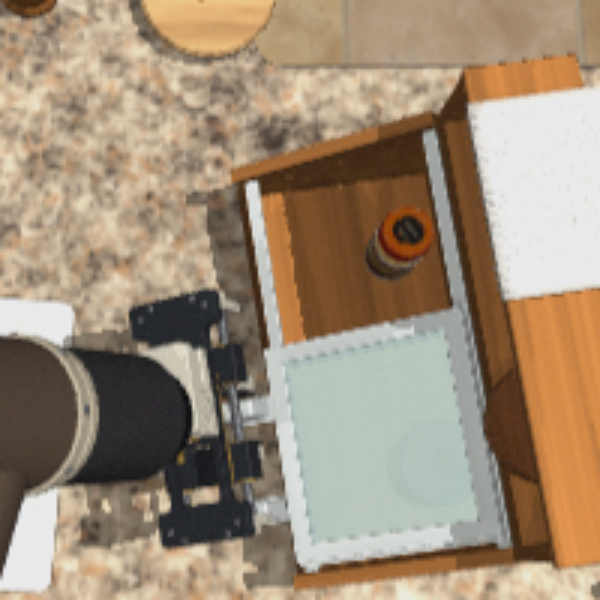

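Run:
```python
from h import *
import cv2
for n in("top","side"):
    cc=load(n+"1.npz"); z=cc["z_map"]; v,u=np.mgrid[:400,:640]
    X=((np.dstack([(u-cc["cx"])/cc["fx"]*z,(v-cc["cy"])/cc["fy"]*z,z])-cc["t"])@cc["R"])
    q=(X-O)@R3
    m=(z>0)&(abs(q[...,1]-.095)<.045)&(q[...,0]>-.08)&(q[...,0]<.045)&(X[...,2]>.105)&(X[...,2]<.135)
    h=np.median(X[m&(X[...,2]>.119)],0); print(n,m.sum(),h.round(4))
    t=m&(X[...,2]>.119)
    print("top pts case extents",np.percentile(q[t],[3,97],axis=0).round(4).tolist(), "mean",q[t].mean(0).round(4))
    us,vs=np.where(t)[::-1]
    W=np.array([((ray(cc,a,b,.126)-O)@R3)[:2] for a,b in zip(us,vs)],np.float32)*1000
    print(cv2.minEnclosingCircle(W))
```

```text
top 276 [ 0.6302 -0.0921  0.1251]
top pts case extents [[0.003, 0.0772, 0.1205], [0.0408, 0.1153, 0.129]] mean [0.022  0.0958 0.1251]
((21.807540893554688, 95.64389038085938), 22.26968002319336)
side 231 [ 0.6337 -0.0865  0.1251]
top pts case extents [[-0.0007, 0.0801, 0.1201], [0.0389, 0.1185, 0.1273]] mean [0.0169 0.1    0.1246]
((13.705254554748535, 103.02031707763672), 27.07146644592285)
```

Run:
```python
from h import *
for n in("top","side"):
    cc=load(n+"1.npz"); z=cc["z_map"]; v,u=np.mgrid[:400,:640]
    X=((np.dstack([(u-cc["cx"])/cc["fx"]*z,(v-cc["cy"])/cc["fy"]*z,z])-cc["t"])@cc["R"])
    q=(X-O)@R3-[-.1,0,.072]; U=q[...,0]*c30+q[...,2]*.5; N=-q[...,0]*.5+q[...,2]*c30; Y=q[...,1]
    for nm,m in (("wall",(Y>.172)&(Y<.186)&(U>.03)&(U<.15)),("door",(Y>-.02)&(Y<.015)&(U>.05)&(U<.15))):
        m=m&(z>0)&(N>-.03)&(N<.08); print(n,nm,m.sum(),np.percentile(N[m],[5,50,95]).round(4))
from plant import arm
plan(slope(-.024,.15,-.034),tilt(30),0)
```

```text
top wall 196 [0.0092 0.0132 0.0166]
top door 553 [0.0095 0.0127 0.0156]
side wall 465 [-0.0254  0.0114  0.0167]
side door 382 [0.0108 0.0136 0.0168]
t 4.8 p [0.4787 0.0489 0.0942] F [ 0.6  0.4 -0.1] w 0.0391 J [ 45.  17. -45.  31. -51. -62.]
turn [0.05 0.17 0.08] shift tool [ 0.0015 -0.1113 -0.0004] dist 0.111
```

```bash
python3 -m inch '[0,-0.02,0,0,0,0,0.45,0,-0.03,0,0,0,0,0.45,0,-0.03,-0.01,0,0,0,0.8,0,-0.01,-0.03,0,0,0,0.8,0,0,-0.03,0,0,0,0.8]'
python3 - <<'E'
from h import *
plan(slope(.1264,.09,.097),tilt(30),5)
E
```

```text
clock: 5.3
ee_pos: [0.5433, 0.1054, 0.1744]
ee_rot: [[-0.124, 0.074, -0.989], [0.859, -0.491, -0.145], [-0.497, -0.868, -0.003]]
contact_force: [0.6, -0.5, -0.2]
width: 0.0576
t 5.3 p [0.5433 0.1054 0.1744] F [ 0.6 -0.5 -0.2] w 0.0576 J [ 46.  18. -29.  26. -64. -53.]
turn [0.31 0.19 0.22] shift tool [-0.15    0.0414 -0.0587] dist 0.166
[-0.03, 0.0083, -0.0117, 0.06, 0.04, 0.04]
[-0.03, 0.0083, -0.0118, 0.06, 0.04, 0.04]
[-0.03, 0.0083, -0.0118, 0.06, 0.04, 0.04]
[-0.03, 0.0083, -0.0118, 0.06, 0.04, 0.04]
[-0.0299, 0.0083, -0.0119, 0.06, 0.04, 0.04]
```

```bash
python3 -m inch '[-0.03,0.003,-0.012,0,0,0,0.8,-0.03,0.003,-0.012,0,0,0,0.8,-0.03,0.005,-0.012,0,0,0,0.8,-0.03,0.01,-0.012,0,0,0,0.8,-0.03,0.01,-0.011,0,0,0,0.8]'
python3 -m inch '[0,0.01,0,0,0,0,0.8,0,0.008,0,0,0,0,0.8,0,0,0,0,0,0,0.8]'
python3 - <<'E'
from h import *
from plant import arm
import cv2
plan(slope(.1264,-.021,.097),tilt(30),0)
print(toslope(arm.get_state()["ee_pos"]))
c=arm.camera("side"); cv2.imwrite("pics/s4.png",cv2.resize(c["pixels"][90:280,190:400],None,fx=3,fy=3))
c=arm.camera("top"); cv2.imwrite("pics/t4.png",cv2.resize(c["pixels"][100:300,260:460],None,fx=3,fy=3))
E
```

```text
clock: 5.8
ee_pos: [0.6213, -0.0332, 0.2205]
ee_rot: [[-0.124, 0.071, -0.99], [0.858, -0.493, -0.143], [-0.498, -0.867, 0.0]]
contact_force: [0.6, -0.3, -0.3]
width: 0.0701
clock: 6.1
ee_pos: [0.621, -0.0415, 0.203]
ee_rot: [[-0.124, 0.068, -0.99], [0.858, -0.494, -0.142], [-0.499, -0.867, 0.003]]
contact_force: [-0.2, -0.7, 0.3]
width: 0.0702
t 6.1 p [ 0.621  -0.0415  0.203 ] F [-0.2 -0.7  0.3] w 0.0702 J [ 28.  18. -27.  32. -61. -40.]
turn [-0.07  0.22  0.07] shift tool [-0.0001  0.0993 -0.003 ] dist 0.099
[0.1264 0.0783 0.0941]
```

View pics/s4.png

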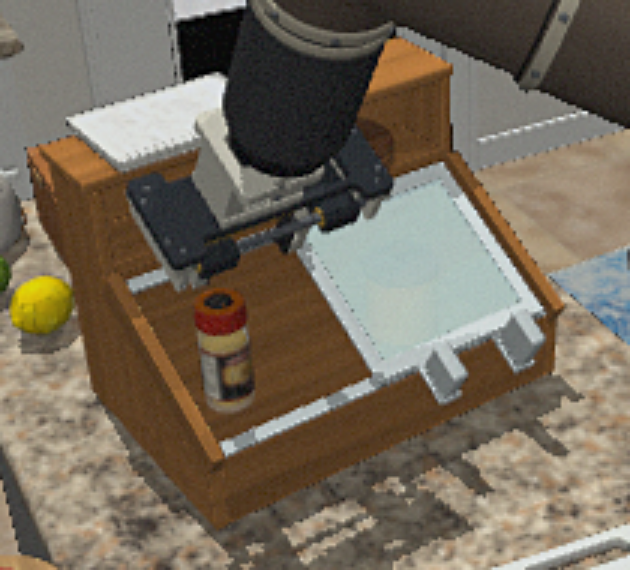

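View pics/t4.png

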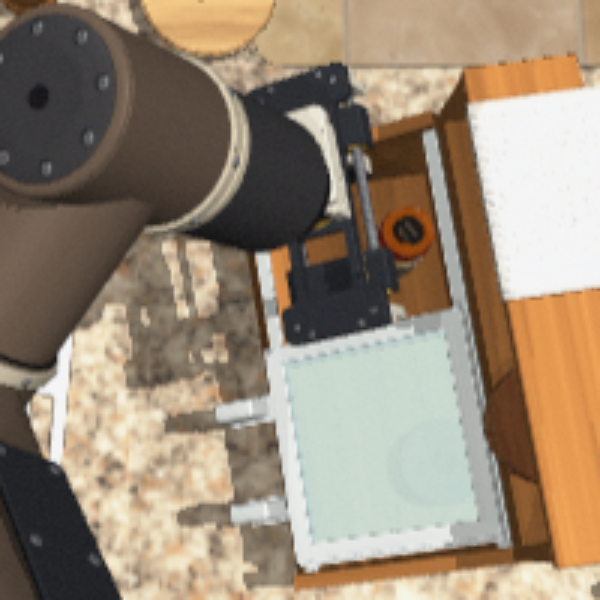

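```bash
python3 -m inch '[0,0.025,-0.002,0,0,0,0.8,0,0.025,0,0,0,0,0.8,0,0.025,0,0,0,0,0.8,0,0.013,0,0,0,0,0.8,0,0.010,0,0,0,0,0.8]'
python3 -m inch '[0,0,0,0,0,0,0.8]'
python3 - <<'E'
from h import *
from plant import arm
import cv2
plan(slope(.1264,-.021,.097),tilt(30),0)
c=arm.camera("side"); cv2.imwrite("pics/s5.png",cv2.resize(c["pixels"][90:280,190:400],None,fx=3,fy=3))
E
```

```text
clock: 6.7
ee_pos: [0.6311, -0.0889, 0.1191]
ee_rot: [[-0.125, 0.071, -0.99], [0.858, -0.494, -0.143], [-0.499, -0.867, 0.001]]
contact_force: [0.2, -0.1, 0.3]
width: 0.0699
clock: 6.8
ee_pos: [0.6308, -0.0893, 0.1191]
ee_rot: [[-0.124, 0.07, -0.99], [0.858, -0.494, -0.142], [-0.499, -0.867, 0.001]]
contact_force: [-0.2, 0.2, -0.2]
width: 0.07
t 6.8 p [ 0.6308 -0.0893  0.1191] F [-0.2  0.2 -0.2] w 0.07 J [ 22.  23. -34.  40. -49. -45.]
turn [0.02 0.21 0.08] shift tool [0.0002 0.0023 0.0001] dist 0.002
```

View pics/s5.png

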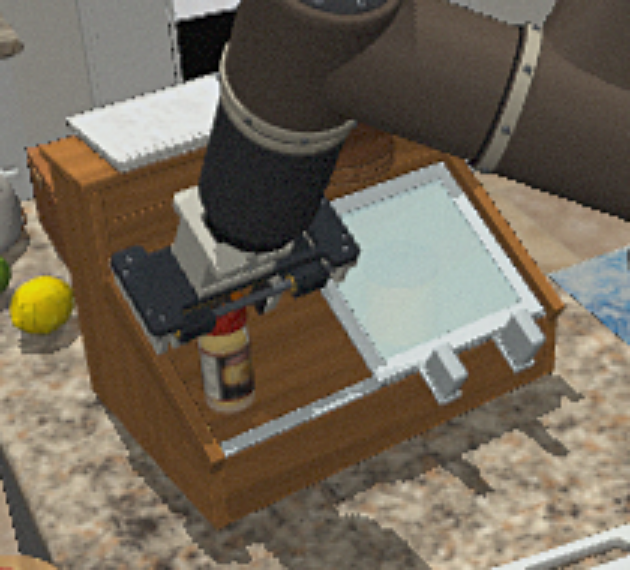

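```bash
python3 -m inch '[0,0.002,0,0,0,0,0.8,0,0,0,0,0,0,0.4,0,0,0,0,0,0,0.4,0,0,0,0,0,0,0.4,0,0,0,0,0,0,0.4]' 15
python3 -m inch '[0,0,0,0,0,0,0.4,0,0,0,0,0,0,0.4]' 20
```

```text
clock: 7.35
ee_pos: [0.6314, -0.0899, 0.1182]
ee_rot: [[-0.124, 0.071, -0.99], [0.858, -0.493, -0.143], [-0.498, -0.867, -0.0]]
contact_force: [1.2, -0.3, 0.8]
width: 0.0438
clock: 7.55
ee_pos: [0.6314, -0.09, 0.1182]
ee_rot: [[-0.124, 0.071, -0.99], [0.858, -0.493, -0.143], [-0.498, -0.867, -0.0]]
contact_force: [0.5, -0.8, 2.3]
width: 0.044
```

```bash
python3 -m inch '[0,-0.01,0,0,0,0,0.4,0,-0.02,0,0,0,0,0.4,0,-0.025,0,0,0,0,0.4,0,-0.025,0,0,0,0,0.4,0,-0.025,0,0,0,0,0.4]' 25
python3 -m inch '[0,-0.025,0,0,0,0,0.4,0,-0.02,0,0,0,0,0.4,0,-0.01,0,0,0,0,0.4,0,0,0,0,0,0,0.4]' 25
python3 - <<'E'
from h import *
from plant import arm
import cv2
plan(np.array([.47,.29,.26]),tilt(30),10)
c=arm.camera("side"); cv2.imwrite("pics/s6.png",cv2.resize(c["pixels"][60:280,160:420],None,fx=2.5,fy=2.5))
E
```

```text
clock: 8.05
ee_pos: [0.6233, -0.0375, 0.21]
ee_rot: [[-0.124, 0.07, -0.99], [0.858, -0.493, -0.142], [-0.498, -0.867, 0.001]]
contact_force: [0.5, 0.3, -1.9]
width: 0.0441
clock: 8.45
ee_pos: [0.6202, -0.0101, 0.2578]
ee_rot: [[-0.124, 0.073, -0.99], [0.859, -0.492, -0.143], [-0.497, -0.867, -0.002]]
contact_force: [-0.7, -0.2, -1.6]
width: 0.0441
t 8.45 p [ 0.6202 -0.0101  0.2578] F [-0.7 -0.2 -1.6] w 0.0441 J [ 31.  16. -21.  30. -68. -38.]
turn [0.21 0.17 0.17] shift tool [ 0.2751 -0.1606  0.1056] dist 0.336
[0.0275, -0.0161, 0.0106, 0.02, 0.02, 0.02]
[0.0275, -0.0161, 0.0106, 0.02, 0.02, 0.02]
[0.0275, -0.0161, 0.0106, 0.02, 0.02, 0.02]
[0.0275, -0.0161, 0.0106, 0.02, 0.02, 0.02]
[0.0275, -0.0161, 0.0106, 0.02, 0.02, 0.02]
[0.0275, -0.0161, 0.0106, 0.02, 0.02, 0.02]
[0.0275, -0.0161, 0.0106, 0.02, 0.02, 0.02]
[0.0275, -0.0161, 0.0107, 0.02, 0.02, 0.02]
[0.0275, -0.0161, 0.0107, 0.02, 0.02, 0.02]
[0.0274, -0.0161, 0.0107, 0.02, 0.02, 0.02]
```

View pics/s6.png

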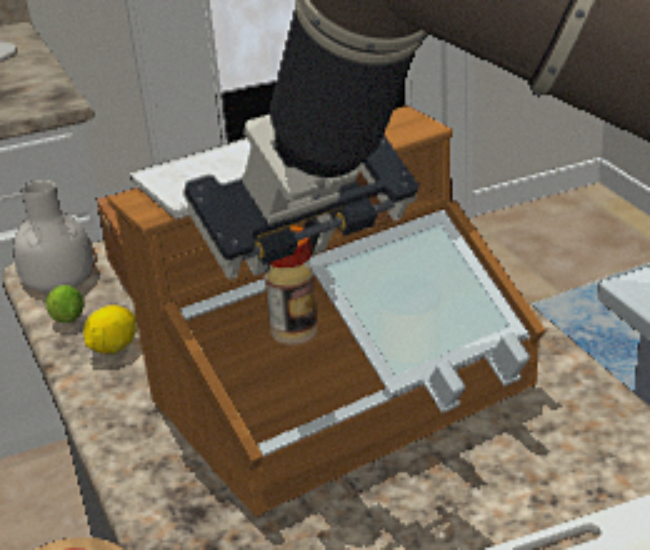

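```bash
python3 -m inch '[0.0115,-0.0065,0.0045,0,0,0,0.4,0.02,-0.0115,0.0075,0,0,0,0.4,0.025,-0.0145,0.0095,0,0,0,0.4,0.025,-0.0145,0.0095,0,0,0,0.4,0.025,-0.0145,0.0095,0,0,0,0.4]'
python3 -m inch '[0.025,-0.0145,0.0095,0,0,0,0.4,0.025,-0.0145,0.0095,0,0,0,0.4,0.025,-0.0145,0.0095,0,0,0,0.4,0.025,-0.0145,0.0095,0,0,0,0.4,0.025,-0.0145,0.0095,0,0,0,0.4]'
python3 -m inch '[0.022,-0.013,0.0085,0,0,0,0.4,0.014,-0.0085,0.006,0,0,0,0.4,0.007,-0.0045,0.003,0,0,0,0.4,0,0,0,0,0,0,0.4]'
python3 - <<'E'
from h import *
from plant import arm
import cv2
plan(np.array([.47,.29,.115]),tilt(30),5)
for n in("side","top"):
    c=arm.camera(n); cv2.imwrite(f"pics/{n}7.png",c["pixels"]); np.savez(n+"7.npz",**c)
E
```

```text
clock: 9.0
ee_pos: [0.561, 0.1053, 0.2558]
ee_rot: [[-0.124, 0.069, -0.99], [0.858, -0.495, -0.142], [-0.499, -0.866, 0.002]]
contact_force: [0.6, 0.3, -1.7]
width: 0.0438
clock: 9.5
ee_pos: [0.4935, 0.2417, 0.2564]
ee_rot: [[-0.124, 0.07, -0.99], [0.857, -0.495, -0.142], [-0.5, -0.866, 0.002]]
contact_force: [0.7, 0.5, -1.3]
width: 0.0437
clock: 9.9
ee_pos: [0.4699, 0.2887, 0.2581]
ee_rot: [[-0.125, 0.071, -0.99], [0.858, -0.494, -0.143], [-0.499, -0.867, 0.001]]
contact_force: [0.0, -0.2, -1.6]
width: 0.0439
t 9.9 p [0.4699 0.2887 0.2581] F [ 0.  -0.2 -1.6] w 0.0439 J [ 63.  19. -13.  17. -83. -60.]
turn [0.08 0.23 0.07] shift tool [ 0.0725  0.1234 -0.0004] dist 0.143
[0.0145, 0.0247, -0.0001, 0.02, 0.05, 0.01]
[0.0145, 0.0247, -0.0001, 0.02, 0.05, 0.01]
[0.0145, 0.0247, -0.0001, 0.02, 0.05, 0.01]
[0.0145, 0.0247, -0.0001, 0.02, 0.05, 0.01]
[0.0145, 0.0247, -0.0001, 0.02, 0.05, 0.01]
```

View pics/side7.png

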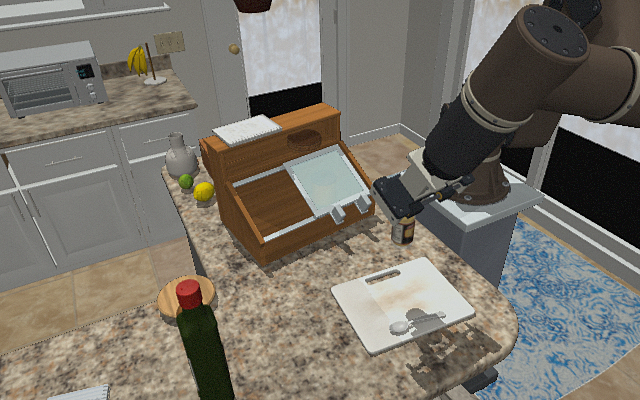

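View pics/top7.png

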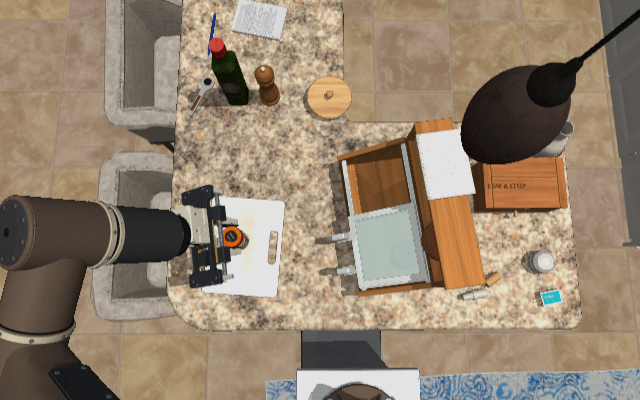

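```bash
python3 -m inch '[0.0075,0.013,0,0,0,0,0.4,0.0145,0.025,0,0,0,0,0.4,0.0165,0.0285,0,0,0,0,0.4,0.0165,0.0285,0,0,0,0,0.4,0.0095,0.0165,0,0,0,0,0.4]'
python3 -m inch '[0.004,0.007,0,0,0,0,0.4,0,0,0,0,0,0,0.4]'
python3 - <<'E'
from h import *
plan(np.array([.47,.29,.109]),tilt(30),0)
E
```

```text
clock: 10.5
ee_pos: [0.4694, 0.2863, 0.1265]
ee_rot: [[-0.123, 0.068, -0.99], [0.857, -0.496, -0.14], [-0.5, -0.866, 0.003]]
contact_force: [0.3, 0.5, -0.8]
width: 0.044
clock: 10.7
ee_pos: [0.47, 0.2874, 0.1205]
ee_rot: [[-0.123, 0.069, -0.99], [0.857, -0.495, -0.142], [-0.5, -0.866, 0.002]]
contact_force: [-0.3, -0.3, -1.3]
width: 0.0439
t 10.7 p [0.47   0.2874 0.1205] F [-0.3 -0.3 -1.3] w 0.0439 J [ 63.  26. -22.  18. -68. -65.]
turn [-0.02  0.17 -0.01] shift tool [ 0.008   0.0087 -0.0004] dist 0.012
```

```bash
python3 -m inch '[0.0025,0.0043,0,0,0,0,0.4,0.0015,0.0026,0,0,0,0,0.4,0,0,0,0,0,0,0.4]'
python3 -m inch '[0.001,0.0017,0,0,0,0,0.4,0.0005,0.0009,0,0,0,0,0.4,0,0,0,0,0,0,0.4]'
python3 -m inch '[0.0005,0.0009,0,0,0,0,0.4,0,0,0,0,0,0,0.4]'
python3 -m inch '[0.0005,0.0009,0,0,0,0,0.4,0,0,0,0,0,0,0.4]'
```

```text
clock: 11.0
ee_pos: [0.4702, 0.2888, 0.114]
ee_rot: [[-0.123, 0.071, -0.99], [0.858, -0.493, -0.142], [-0.498, -0.867, -0.0]]
contact_force: [-0.8, -0.3, -1.9]
width: 0.0435
clock: 11.3
ee_pos: [0.4701, 0.2887, 0.1108]
ee_rot: [[-0.124, 0.071, -0.99], [0.858, -0.493, -0.143], [-0.498, -0.867, 0.0]]
contact_force: [-1.0, -0.9, -1.7]
width: 0.0439
clock: 11.5
ee_pos: [0.4701, 0.2887, 0.1096]
ee_rot: [[-0.124, 0.071, -0.99], [0.858, -0.493, -0.142], [-0.498, -0.867, 0.0]]
contact_force: [-1.6, 0.4, -0.3]
width: 0.0437
clock: 11.7
ee_pos: [0.4702, 0.2887, 0.1088]
ee_rot: [[-0.124, 0.071, -0.99], [0.858, -0.493, -0.143], [-0.499, -0.867, 0.0]]
contact_force: [-0.5, 0.6, 0.7]
width: 0.0439
```

```bash
python3 -m inch '[0.0003,0.0005,0,0,0,0,0.4,0,0,0,0,0,0,0.4]'
python3 - <<'E'
from plant import arm
import cv2
c=arm.camera("side"); cv2.imwrite("pics/s8.png",cv2.resize(c["pixels"][190:370,300:500],None,fx=3.2,fy=3.2))
E
```

```text
clock: 11.9
ee_pos: [0.4703, 0.2887, 0.1088]
ee_rot: [[-0.124, 0.071, -0.99], [0.858, -0.494, -0.143], [-0.499, -0.867, -0.0]]
contact_force: [-0.4, 0.4, 4.7]
width: 0.0441
```

View pics/s8.png

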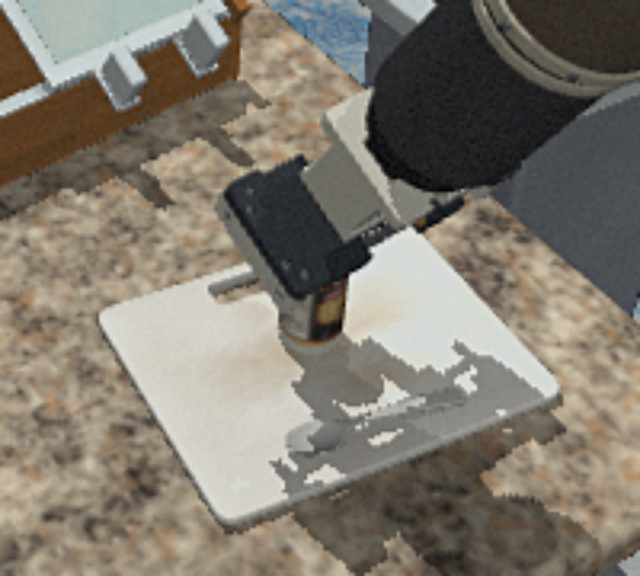

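```bash
python3 -m inch '[0,0,0,0,0,0,0.8,0,0,0,0,0,0,0.8,0,0,0,0,0,0,0.8,0,0,0,0,0,0,0.8,0,0,0,0,0,0,0.8]'
python3 -m inch '[0,-0.015,0,0,0,0,0.8,0,-0.03,0,0,0,0,0.8,0,-0.04,0,0,0,0,0.8,0,-0.03,0,0,0,0,0.5,0,0,0,0,0,0,0.5]'
python3 - <<'E'
from h import *
from plant import arm
import cv2
plan(slope(-.024,.126,-.03)+[0,0,.05],tilt(30),10)
for n in("side","top"):
    c=arm.camera(n); cv2.imwrite(f"pics/{n}9.png",c["pixels"]); np.savez(n+"9.npz",**c)
E
```

```text
clock: 12.45
ee_pos: [0.4701, 0.2886, 0.108]
ee_rot: [[-0.124, 0.071, -0.99], [0.858, -0.493, -0.142], [-0.498, -0.867, 0.0]]
contact_force: [-0.2, 0.1, -0.8]
width: 0.0695
clock: 12.95
ee_pos: [0.463, 0.3486, 0.2112]
ee_rot: [[-0.123, 0.075, -0.989], [0.861, -0.488, -0.145], [-0.494, -0.869, -0.004]]
contact_force: [0.9, 0.5, -1.5]
width: 0.0592
t 12.95 p [0.463  0.3486 0.2112] F [ 0.9  0.5 -1.5] w 0.0592 J [ 66.  24. -11.  16. -81. -64.]
turn [0.38 0.14 0.39] shift tool [-0.2249  0.1186  0.0232] dist 0.255
[-0.0225, 0.0119, 0.0023, 0.04, 0.01, 0.04]
[-0.0225, 0.0119, 0.0023, 0.04, 0.01, 0.04]
[-0.0225, 0.0119, 0.0023, 0.04, 0.01, 0.04]
[-0.0225, 0.0119, 0.0023, 0.04, 0.01, 0.04]
[-0.0225, 0.0119, 0.0023, 0.04, 0.01, 0.04]
[-0.0224, 0.0119, 0.0023, 0.04, 0.01, 0.04]
[-0.0224, 0.012, 0.0022, 0.04, 0.01, 0.04]
[-0.0224, 0.012, 0.0022, 0.04, 0.01, 0.04]
[-0.0224, 0.012, 0.0022, 0.04, 0.01, 0.04]
[-0.0224, 0.012, 0.0022, 0.04, 0.01, 0.04]
```

View pics/side9.png

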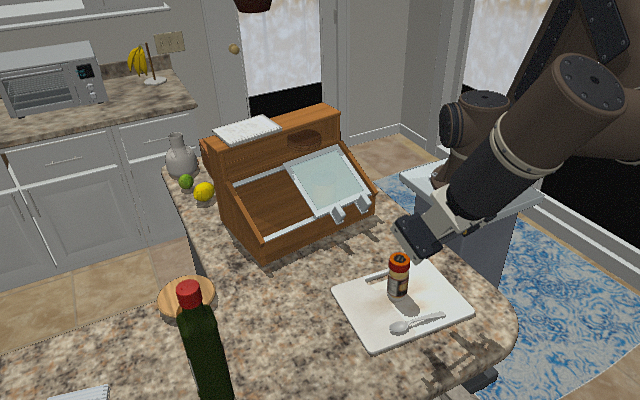

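View pics/top9.png

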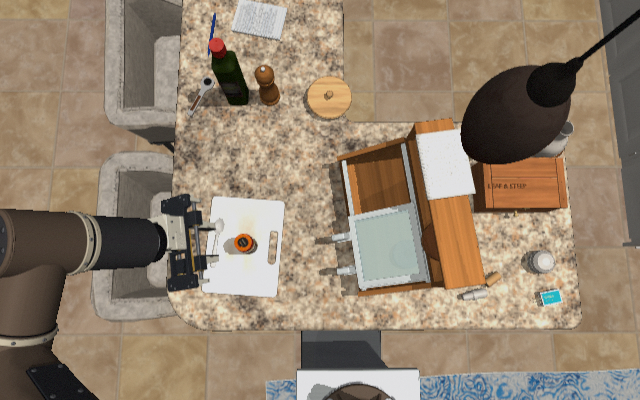

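```bash
python3 -m inch '[-0.0125,-0.0215,0,0,0,0,0.5,-0.0125,-0.0215,0,0,0,0,0.5,-0.022,0.012,0.0025,0,0,0,0.5,-0.022,0.012,0.0025,0,0,0,0.5,-0.022,0.012,0.0025,0,0,0,0.5]'
python3 -m inch '[-0.022,0.012,0.0025,0,0,0,0.5,-0.022,0.012,0.0025,0,0,0,0.5,-0.022,0.012,0.0025,0,0,0,0.5,-0.022,0.012,0.0025,0,0,0,0.5,-0.022,0.012,0.0025,0,0,0,0.5]'
python3 -m inch '[-0.022,0.012,0.0025,0,0,0,0.5,-0.022,0.012,0.0025,0,0,0,0.5,0,0,0,0,0,0,0.5]'
python3 - <<'E'
from h import *
plan(slope(-.024,.08,-.03),tilt(30),5)
E
```

```text
clock: 13.55
ee_pos: [0.4649, 0.2679, 0.258]
ee_rot: [[-0.124, 0.069, -0.99], [0.857, -0.495, -0.142], [-0.5, -0.866, 0.002]]
contact_force: [-0.6, -0.2, -0.4]
width: 0.0441
clock: 14.05
ee_pos: [0.4702, 0.1419, 0.261]
ee_rot: [[-0.124, 0.069, -0.99], [0.857, -0.495, -0.142], [-0.5, -0.866, 0.002]]
contact_force: [0.4, 0.2, 0.4]
width: 0.0437
clock: 14.35
ee_pos: [0.4716, 0.0901, 0.2622]
ee_rot: [[-0.122, 0.068, -0.99], [0.858, -0.495, -0.14], [-0.499, -0.866, 0.002]]
contact_force: [-0.9, 0.8, -0.2]
width: 0.0439
t 14.35 p [0.4716 0.0901 0.2622] F [-0.9  0.8 -0.2] w 0.0439 J [ 51.   7. -30.  22. -75. -53.]
turn [-0.11  0.1   0.04] shift tool [ 0.049   0.1252 -0.0059] dist 0.135
[0.0098, 0.025, -0.0012, -0.02, 0.02, 0.01]
[0.0098, 0.025, -0.0012, -0.02, 0.02, 0.01]
[0.0098, 0.025, -0.0011, -0.02, 0.02, 0.01]
[0.0098, 0.025, -0.0011, -0.02, 0.02, 0.01]
[0.0098, 0.025, -0.0011, -0.02, 0.02, 0.01]
```

```bash
python3 -m inch '[0.0165,0.02,-0.002,0,0,0,0.5,0.0165,0.02,-0.002,0,0,0,0.5,0.016,0.03,-0.002,0,0,0,0.5,0,0.03,0,0,0,0,0.5,0,0.022,0,0,0,0,0.5]'
python3 -m inch '[0,0,0,0,0,0,0.5]'
python3 - <<'E'
from h import *
from plant import arm
import cv2
plan(slope(-.024,.038,-.03),tilt(30),0)
c=arm.camera("top"); cv2.imwrite("pics/t10.png",cv2.resize(c["pixels"][180:300,270:420],None,fx=4,fy=4))
c=arm.camera("side"); cv2.imwrite("pics/s10.png",cv2.resize(c["pixels"][140:260,270:420],None,fx=4,fy=4))
E
```

```text
clock: 14.85
ee_pos: [0.4804, 0.075, 0.1305]
ee_rot: [[-0.125, 0.068, -0.99], [0.857, -0.495, -0.142], [-0.5, -0.866, 0.003]]
contact_force: [0.9, 0.9, -0.6]
width: 0.0438
clock: 14.95
ee_pos: [0.4795, 0.0736, 0.1304]
ee_rot: [[-0.124, 0.066, -0.99], [0.856, -0.497, -0.141], [-0.502, -0.865, 0.006]]
contact_force: [-0.5, -0.4, 0.4]
width: 0.0439
t 14.95 p [0.4795 0.0736 0.1304] F [-0.5 -0.4  0.4] w 0.0439 J [ 48.  16. -41.  27. -58. -59.]
turn [-0.25  0.24 -0.12] shift tool [-0.0016  0.0442 -0.0002] dist 0.044
```

View pics/t10.png

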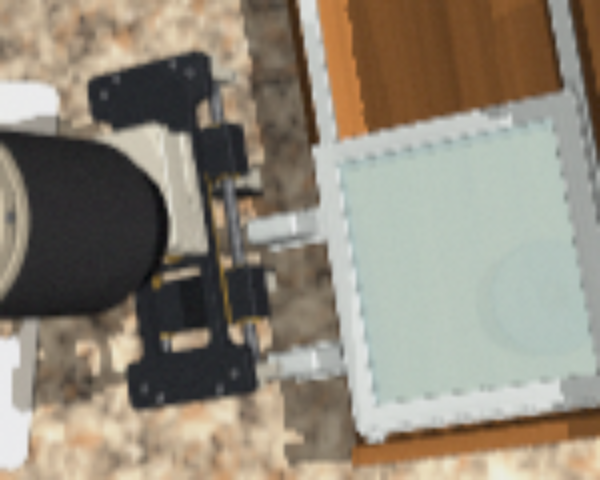

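View pics/s10.png

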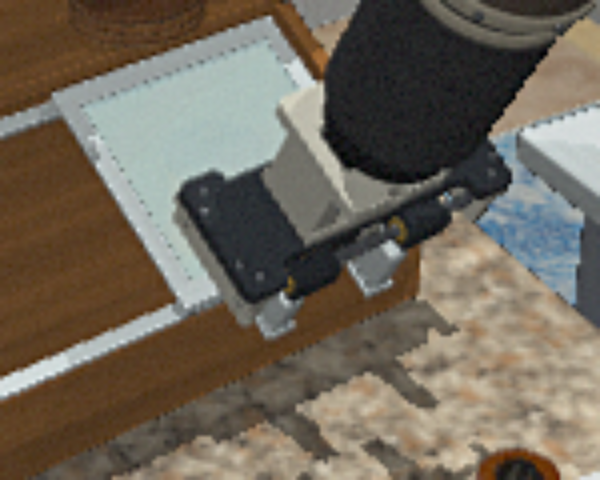

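```bash
python3 -m inch '[0,0.022,0,0,0,0,0.5,-0.001,0.021,0,0,0,0,0.5,0,0,0,0,0,0,0.5]'
python3 -m inch '[0,0,0,0,0,0,0.1,0,0,0,0,0,0,0.1,0,0,0,0,0,0,0.1,0,0,0,0,0,0,0.1]' 8
python3 -m inch '[0,0,-0.02,0,0,0,0.1,0,0,-0.025,0,0,0,0.1,0,0,-0.025,0,0,0,0.1,0,0,-0.025,0,0,0,0.1,0,0,-0.025,0,0,0,0.1]'
python3 -m inch '[0,0,-0.015,0,0,0,0.1,0,0,-0.008,0,0,0,0.1,0,0,-0.003,0,0,0,0.1,0,0,0,0,0,0,0.1]'
python3 - <<'E'
from h import *
from plant import arm
plan(slope(-.024,.038,.12),tilt(30),0)
print(toslope(arm.get_state()["ee_pos"]))
E
```

```text
clock: 15.35
ee_pos: [0.4841, 0.0534, 0.0958]
ee_rot: [[-0.124, 0.069, -0.99], [0.858, -0.494, -0.142], [-0.499, -0.866, 0.002]]
contact_force: [0.5, -0.2, 0.5]
width: 0.0439
clock: 15.75
ee_pos: [0.485, 0.055, 0.0968]
ee_rot: [[-0.124, 0.072, -0.99], [0.858, -0.492, -0.143], [-0.498, -0.867, -0.001]]
contact_force: [0.2, 1.0, 0.6]
width: 0.0173
clock: 16.25
ee_pos: [0.6039, 0.071, 0.0966]
ee_rot: [[-0.123, 0.07, -0.99], [0.858, -0.494, -0.142], [-0.499, -0.866, 0.001]]
contact_force: [-3.3, 1.5, 4.3]
width: 0.0162
clock: 16.65
ee_pos: [0.6294, 0.0747, 0.0966]
ee_rot: [[-0.123, 0.071, -0.99], [0.858, -0.494, -0.142], [-0.499, -0.867, 0.0]]
contact_force: [2.7, -4.2, 4.9]
width: 0.0161
t 16.65 p [0.6294 0.0747 0.0966] F [ 2.7 -4.2  4.9] w 0.0161 J [ 37.  28. -27.  32. -55. -52.]
turn [0.09 0.15 0.06] shift tool [-0.0014  0.0051 -0.0015] dist 0.006
[-0.0254  0.0431  0.1185]
```

```bash
python3 -m inch '[0,0,-0.002,0,0,0,0.1,0,0,-0.002,0,0,0,0.1,0,0,0,0,0,0,0.1]'
python3 -m inch '[0,0,-0.002,0,0,0,0.1,0,0,0,0,0,0,0.1]'
```

```text
clock: 16.95
ee_pos: [0.6327, 0.0751, 0.0966]
ee_rot: [[-0.123, 0.07, -0.99], [0.858, -0.494, -0.142], [-0.499, -0.867, 0.001]]
contact_force: [0.3, -4.8, 3.9]
width: 0.0156
clock: 17.15
ee_pos: [0.6336, 0.0751, 0.0964]
ee_rot: [[-0.123, 0.069, -0.99], [0.857, -0.495, -0.141], [-0.5, -0.866, 0.002]]
contact_force: [-5.7, -2.4, 8.1]
width: 0.0159
```

```bash
python3 -m inch '[0,0,-0.002,0,0,0,0.1,0,0,0,0,0,0,0.1]'
python3 -m inch '[0,0,0,0,0,0,0.4,0,0,0,0,0,0,0.4,0,0,0,0,0,0,0.4]'
python3 -m inch '[0,-0.015,0,0,0,0,0.4,0,-0.03,0,0,0,0,0.4,0,-0.04,0,0,0,0,0.4,0,-0.04,0,0,0,0,0.4,0,-0.04,0,0,0,0,0.4]'
python3 -m inch '[0,-0.03,0,0,0,0,0.4,0,0,0,0,0,0,0.4]'
python3 - <<'E'
from h import *
from plant import arm
import cv2
for n in("side","top"):
    c=arm.camera(n); cv2.imwrite(f"pics/{n}11.png",c["pixels"]); np.savez(n+"1b.npz",**c)
    z=c["z_map"]; v,u=np.mgrid[:400,:640]
    X=((np.dstack([(u-c["cx"])/c["fx"]*z,(v-c["cy"])/c["fy"]*z,z])-c["t"])@c["R"])
    q=(X-O)@R3-[-.1,0,.072]; U=q[...,0]*c30+q[...,2]*.5; N=-q[...,0]*.5+q[...,2]*c30; Y=q[...,1]
    m=(z>0)&(N>.02)&(N<.06)&(U<.03)&(U>-.08)&(abs(Y)<.17)
    for sg in(1,-1):
        k=m&(Y*sg>.05); print(n,sg,k.sum(),np.percentile(Y[k],[2,50,98]).round(4))
E
```

```text
clock: 17.35
ee_pos: [0.6339, 0.075, 0.0961]
ee_rot: [[-0.124, 0.066, -0.99], [0.857, -0.496, -0.14], [-0.5, -0.866, 0.005]]
contact_force: [-16.9, 2.3, 12.0]
width: 0.016
clock: 17.65
ee_pos: [0.6373, 0.0769, 0.096]
ee_rot: [[-0.124, 0.072, -0.99], [0.858, -0.492, -0.143], [-0.498, -0.867, -0.0]]
contact_force: [-0.1, 0.3, 0.4]
width: 0.0326
clock: 18.15
ee_pos: [0.6253, 0.1587, 0.2404]
ee_rot: [[-0.124, 0.071, -0.99], [0.858, -0.493, -0.143], [-0.498, -0.867, 0.0]]
contact_force: [1.4, 1.3, -0.1]
width: 0.035
clock: 18.35
ee_pos: [0.6249, 0.1756, 0.2692]
ee_rot: [[-0.123, 0.078, -0.989], [0.86, -0.489, -0.145], [-0.495, -0.869, -0.007]]
contact_force: [0.8, 0.5, -0.8]
width: 0.0351
side 1 168 [0.1165 0.1283 0.132 ]
side -1 151 [-0.1178 -0.1055 -0.1017]
top 1 123 [0.1123 0.1185 0.1278]
top -1 111 [-0.121  -0.1136 -0.1059]
```

View pics/side11.png

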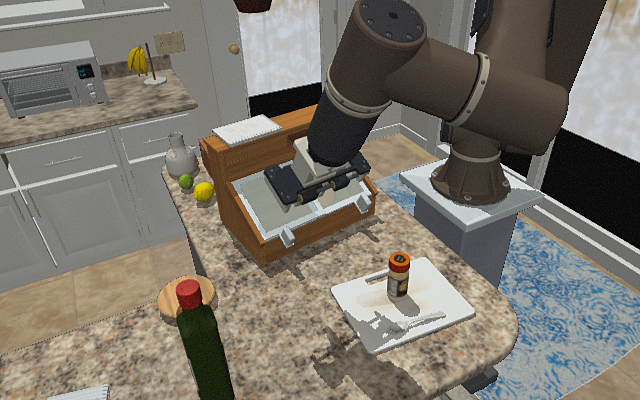

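View pics/top11.png

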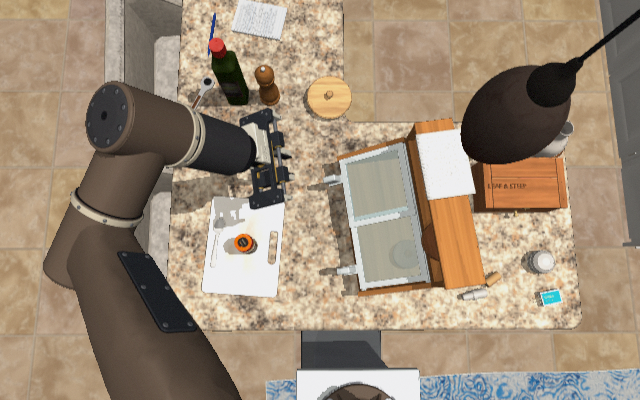

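```bash
python3 -m inch '[0,0,0,0,0,0,0.4,0,0,0,0,0,0,0.4,0,0,0,0,0,0,0.4]'
python3 - <<'E'
from h import *
from plant import arm
c=arm.camera("top"); z=c["z_map"]; v,u=np.mgrid[:400,:640]
X=((np.dstack([(u-c["cx"])/c["fx"]*z,(v-c["cy"])/c["fy"]*z,z])-c["t"])@c["R"])
m=(z>0)&(abs(X[...,0]-.47)<.05)&(abs(X[...,1]-.29)<.05)&(X[...,2]>.108)&(X[...,2]<.13)
print("jar top",X[m].mean(0).round(4),m.sum(),"board centre .469 .300")
print(arm.finish_job())
E
```

```text
clock: 18.75
ee_pos: [0.6231, 0.1718, 0.2644]
ee_rot: [[-0.124, 0.07, -0.99], [0.858, -0.494, -0.142], [-0.499, -0.867, 0.001]]
contact_force: [-0.1, 0.0, 0.5]
width: 0.0347
jar top [0.4687 0.2844 0.1162] 260 board centre .469 .300
the job is handed in; nothing more can be done
None
```

I handed the job in at about 19 s, with the jar on the board and the far door shut again; the hand-in gives no verdict. The jar was behind the far door. I slid that door to its open stop, lifted the jar out with the gripper tilted 30°, and lowered it onto the board until it took about 5 N. I then released it and slid the door back to its shut stop, pressing to about 17 N.

- **Jar:** upright and released. The top of its cap is at (0.469, 0.284, 0.116), about 15 mm from the measured board centre.
- **Far door:** its grip ended about 20 mm further shut than where it started, at case y 0.118 in the top view and 0.124 in the side view; 0.120 is fully shut. The pictures show no gap at the far end.
- **Near door:** its grip is where it was, to within 1 mm in both views.
- **Tin:** it still stands in its half, judged by eye through the glass and not measured.
- **Arm:** stopped clear of everything, with no contact force.

The two cameras disagreed by about 4 to 6 mm along the case. I worked between their values and used how the gripper centred on the grip as the check.

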